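# Fetch the ointment jar from behind the stock and weigh it

### The job

The squat ointment jar at the back of the brown stock bin has to go on the scale, but three tall things crowd it: the bottle, the carton and the tin. First stand all three on the steel side tray, then set the jar upright in the middle of the scale's round pan, and only then put the three back in the bin, each standing where it stood at the start and the carton turned square to the bin as before. Leave the jar on the pan, and do not disturb the little pot in the bin.

Things in the scene. Friction and masses are not known exactly. Their poses are not given: they have to be found in the camera images.
- bottle_mid (a point): White round plastic medicine bottle with shoulders, a narrower neck and a white screw cap; body diameter 46 mm, 125 mm tall, stands upright in the bin; loose, 0.1 to 0.22 kg. Point: on its axis, half-way up (62.5 mm above its foot); z is up along its axis. The full-width straight body reaches 90 mm above its foot; the cap is 34 mm wide and 18 mm high.
- carton_mid (a point): Upright rectangular white carton with a printed band, 50 mm (its x) by 42 mm (its y) and 120 mm tall (its z); loose, 0.1 to 0.2 kg. Point: its centre, 60 mm above its foot. At the start its x axis lies along the bin's x axis to within 0.06 rad.
- tin_mid (a point): Upright round bare-metal tin with a paper band and a flat lid nearly as wide as itself (no neck); diameter 48 mm (lid 50 mm, the top 12 mm), 120 mm tall; loose, 0.1 to 0.24 kg. Point: on its axis, half-way up (60 mm above its foot).
- jar_mid (a point): The squat white ointment jar, the low wide thing in the middle of the back row of the bin; diameter 54 mm (screw lid, the top 16 mm: 56 mm), 42 mm tall; loose, about 0.1 kg. Point: on its axis, half-way up (21 mm above its foot).
- pot_mid (a point): Little grey plastic pot in a front corner of the bin, diameter 34 mm, 22 mm tall, loose; a bystander to be left where it is. Point: its centre, 11 mm above its foot.
- bin: Brown low stock bin, fixed to the counter, outer 160 mm (its x) by 240 mm (its y); floor 4 mm thick, walls 4 mm thick and 28 mm high overall. Origin: centre of its underside; x points to its back, away from the robot, y to the left, z up. The jar stands at the middle of the back row, about (33, 0) mm; the bottle, carton and tin stand in any arrangement at about (33, 66), (33, -66) and (-33, 0) mm, with gaps of about 14 mm to the jar; the pot at about (-40, 85) mm.
- tray: Empty flat steel tray, the side area, fixed to the counter, to the left or the right of the bin: outer 260 mm (its x, roughly away from the robot) by 130 mm (its y), floor 3 mm thick, rim 3 mm thick and 12 mm high overall. Origin: centre of its underside. It has room for three things in a row along its x, 78 mm apart.
- scale: White bench scale, fixed to the counter on the other side of the bin: housing 190 mm (x) by 150 mm (y), 40 mm high, with a round steel pan and a dark display near its robot-side edge. Origin: centre of its underside.
- pan (a point): Centre of the upper face of the scale's round steel pan (flat, does not move, diameter 120 mm, upper face 54 mm above the counter); 22 mm from the scale's origin along the scale's x.
There are look-alikes about, which are no part of the job. Leave any purple or red look-alike of the part that bears tin_mid alone.

How it is judged (in metres and radians):
On the way, in this order (a step that is already met when the one before it is completed fails the run):
1. the bottle, the carton and the tin all stand upright on the steel tray, released (x of bottle_mid in the frame of tray between -0.12 and 0.12 m and y of bottle_mid in the frame of tray between -0.055 and 0.055 m and z of bottle_mid in the frame of tray between 0.0595 and 0.0715 m and angle between each of bottle_mid, carton_mid, tin_mid's own z axis and vertical below 0.15 rad and contact force between the fingers and bottle below 0.1 N and x of carton_mid in the frame of tray between -0.12 and 0.12 m and y of carton_mid in the frame of tray between -0.055 and 0.055 m and z of carton_mid in the frame of tray between 0.057 and 0.069 m and contact force between the fingers and carton below 0.1 N and x of tin_mid in the frame of tray between -0.12 and 0.12 m and y of tin_mid in the frame of tray between -0.055 and 0.055 m and z of tin_mid in the frame of tray between 0.057 and 0.069 m and contact force between the fingers and tin below 0.1 N), for 0.2 s.
2. the jar stands released in the middle of the scale's pan (within 15 mm) while the three still stand on the tray (all of step 1 and horizontal distance between jar_mid and pan below 0.015 m and z of jar_mid in the frame of pan between 0.015 and 0.027 m and angle between jar_mid's own z axis and vertical below 0.15 rad and contact force between the fingers and jar below 0.1 N), for 0.2 s.
At the end, for the whole second after the job is handed in: Bottle, carton and tin stand upright (0.15 rad), at rest and released, each within 15 mm of its starting place, the carton within 0.3 rad of square to the bin; the jar stands upright, at rest and released on the pan, within 15 mm of its centre (distance of each of bottle_mid, carton_mid, tin_mid from where it was at the start of the episode below 0.015 m and angle between each of bottle_mid, carton_mid, tin_mid, jar_mid's own z axis and vertical below 0.15 rad and contact force between the fingers and bottle below 0.1 N and linear speed of each of bottle, carton, tin, jar below 0.02 m/s and contact force between the fingers and carton below 0.1 N and contact force between the fingers and tin below 0.1 N and angle between the x axis of carton_mid and the x axis of bin, either way round below 0.3 rad and horizontal distance between jar_mid and pan below 0.015 m and z of jar_mid in the frame of pan between 0.015 and 0.027 m and contact force between the fingers and jar below 0.1 N); the robot touches nothing.
It fails at once if the little pot is shifted by more than 15 mm or tipped (distance of pot_mid from where it was at the start of the episode above 0.015 m or angle between pot_mid's own z axis and vertical above 0.35 rad).
It also fails if it takes over 131 s, if anything falls off the work surface, if the arm or the gripper's body presses on something with over 40 N, if the wrist force passes 120 N, or if a joint passes its speed limit or range.

### The arm

A 6-joint arm with a two-finger parallel gripper is mounted at the origin on the work surface. World frame = base frame: x ahead of the robot, y to its left, z up, the work surface at z = 0. Lengths are in mm, angles in degrees, forces in N, time in s.
With the tool pointing down it reaches from about 275 to 825 mm from the base axis. Payload 5.2 kg.
Tool frame: the origin (TCP) lies at the very end of the fingers, on their centre line; the grasp point (between the pads) lies 19 mm behind it (ctrl.grip_point_offset is the distance from the TCP to the grasp point, in mm); z points along the fingers, y is the line along which they close (so a half turn about z gives the same grasp; the last joint's range is limited). The gripper opens to 93 mm and grips with 3 to 60 N. Pads are 15 mm wide; open, the fingers measure 128 mm over their backs; the gripper's body (75 mm by 188 mm) begins 65 mm behind the grasp point.
Start: joints at [57.078, 14.817, 87.949, -0, 77.235, -11.62], TCP at [199.79, 512.434, 218.653] pointing down, gripper open.
Joint ranges: [-179.93, 179.93], [-52.35, 119.4], [10.71, 147.94], [-69.91, 249.91], [12.55, 155.21], [-178.61, 178.61]. Speed limits (degrees/s): [147.25, 147.25, 180, 180, 180, 180].

### API

Orientations are given as a 3x3 rotation matrix whose columns are the frame's x, y, z axes.
In Python, from cell import ctrl, read_camera gives the robot as it stands. The module is installed in compiled form; this text tells all that it offers.
- The arm moves only by the tool send_rows, never from a script. Its arguments are lists of equal length, an entry for each row: "slide": the shift along the world's x, y, z in m, a list of three; "twist": the turn about the world's z in rad. In form: {"slide": [[x, y, z], ...], "twist": [twist, ...]}. A call has 1 to 12 rows; each row shifts and turns the commanded pose from where the row before left it; what a row does not reach is not made up. A row lasts 1/8 s, in which the tool goes at most 62.5 mm and 10.7 degrees, less where a joint would pass 70% of its speed; a pose out of reach is approached as far as the arm can. A call with a gripper value outside its range is refused whole. "claw" is the finger opening in m, from 0 to 0.093, set as the call begins (left out, the last holds). The fingers move at their own pace and stop on an object; "squeeze" is the grip in N (left out, the last holds). Time passes only in rows, so rows that do not move let the fingers close. It gives the time, the measured TCP pose, the force, the opening and the grip force at its end, in the units of the state.
- ctrl.read_state(): the state, without advancing time (a new reading comes with each control period).
- read_camera(name): name is "side" or "top"; returns a dict with "image" (420x560x3 uint8, red, green, blue), "fx", "fy", "cx", "cy" (pixels), "camera_from_world" (4x4, takes a point from world to camera coordinates). Camera axes: x right, y up, looking along -z (the intrinsics and any distortion apply to the point x, -y, -z); pixel columns grow to the right and rows downward; lengths in mm; the calibration is good to about 2 mm. A picture is of the moment at which its call begins. There is no depth.
- ctrl.sign_off(): hands the job in; it is judged then, once.
The state is a dict: "time_s": time; "q": joint angles; "qd": joint speeds; "joint_torque": joint torques, N m; "tool_pos": TCP position; "ee_rot": TCP orientation; "contact_force": force on the tool from outside, world axes, zero at the start; "moment": the same for the moment, N m; "gripper_width": finger opening in mm; "grip_force": force on a finger pad.
Only numpy, scipy, OpenCV 4.12 (cv2) and the standard library are available. Lean on these libraries where they do the work, as an engineer would, in place of code of your own. Each camera call takes 0.05 s, during which the arm holds its last target. There are 200 camera calls.

## Working session

There is one attempt and no reset: what is moved stays moved. The work goes in short steps, Python scripts to look and compute and a tool call to move; the robot and the scene stay as the last step left them, time stands still between calls to the robot, and variables do not carry over. Pictures are saved under pics/ and viewed, at most 14 in all, crops included, and the job is handed in when it is done.

Besides the shell and the picture viewer there is one more tool, called after ">>>" in YAML: its name, and indented under it one key for each argument. send_rows: Moves the arm, as the interface text tells. Its arguments: {"type":"object","properties":{"slide":{"type":"array"},"twist":{"type":"array"},"claw":{"type":"number"},"squeeze":{"type":"number"}},"required":["slide","twist"]}

```bash
mkdir -p pics; ls; cat > h.py <<'E'
import numpy as np, cv2
from cell import ctrl, read_camera
def snap(n,f):
    d=read_camera(n); np.savez(f'{f}.npz',**{k:v for k,v in d.items()})
    cv2.imwrite(f'pics/{f}.png',d['image'][:,:,::-1]); return d
def load(f): return dict(np.load(f'{f}.npz',allow_pickle=True))
def ray(d,u,v):
    T=np.array(d['camera_from_world'],float); R=T[:3,:3]; c=-R.T@T[:3,3]
    K=np.array([[d['fx'],0,d['cx']],[0,d['fy'],d['cy']],[0,0,1]],float)
    k=np.array(d['distortion'],float).ravel() if 'distortion' in d else np.zeros(5)
    p=cv2.undistortPoints(np.array([[[u,v]]],float),K,k)[0,0]
    return c,R.T@np.array([p[0],-p[1],-1.])
def onz(d,u,v,z):
    c,r=ray(d,u,v); return c+r*(z-c[2])/r[2]
def proj(d,P):
    T=np.array(d['camera_from_world'],float); p=T[:3,:3]@np.array(P,float)+T[:3,3]
    return float(d['cx']+d['fx']*p[0]/-p[2]), float(d['cy']-d['fy']*p[1]/-p[2])
E
python3 - <<'E'
from h import *
for n in('top','side'):
    d=snap(n,n+'0'); print(n,d.keys(),d['fx'],d['cx'],d['cy']); T=np.array(d['camera_from_world']);print(np.round(T,3).tolist(),(-T[:3,:3].T@T[:3,3]).round())
E
```

```text
pics
top dict_keys(['image', 'fx', 'fy', 'cx', 'cy', 'camera_from_world']) 417.5259683773681 274.3883001209039 207.4612958345049
[[-0.013, -0.999, 0.03, -8.252], [0.996, -0.011, 0.087, -575.633], [-0.087, 0.031, 0.996, -1055.589], [0.0, 0.0, 0.0, 1.0]] [ 482.   18. 1101.]
side dict_keys(['image', 'fx', 'fy', 'cx', 'cy', 'camera_from_world']) 425.70657302437996 281.25947581319724 209.02955240864216
[[-0.936, -0.352, 0.018, 531.76], [0.25, -0.628, 0.737, -203.003], [-0.248, 0.694, 0.676, -760.566], [0.0, 0.0, 0.0, 1.0]] [360. 588. 654.]
```

View pics/top0.png

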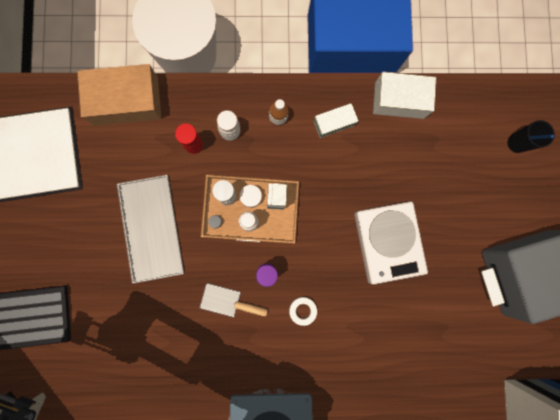

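View pics/side0.png

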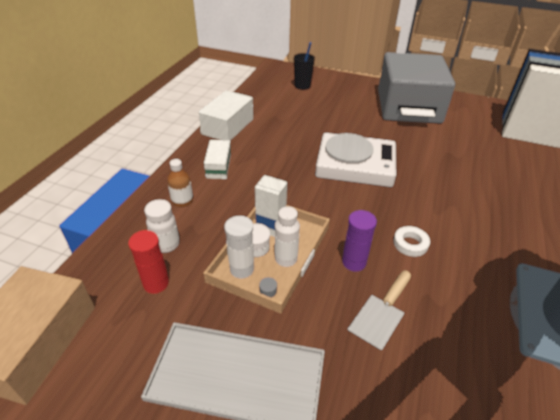

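The top view shows the bin with corners at about (205,177), (298,180), (296,243) and (202,238). The tray is at (150,228) and the pan at (392,233).

Candidates by top-view pixel:
- **Tin:** grey-banded at (223,192). Its look-alikes are purple at (267,275) and red at (188,138).
- **Bottle:** (248,221). Its look-alikes are white at (229,125) and brown at (279,110).
- **Carton:** (278,195). Its look-alike is the box at (336,120).
- **Jar:** (251,196).
- **Pot:** (215,222).

I choose the ones inside the bin and check them in one close crop.

```bash
python3 - <<'E'
from h import *
a=load('top0')['image'][165:255,190:310,::-1]; b=load('side0')['image'][170:310,200:340,::-1]
a=cv2.resize(a,(600,450),interpolation=cv2.INTER_CUBIC)
cv2.imwrite('pics/crop0.png',a)
cv2.imwrite('pics/crop1.png',cv2.resize(b,(560,560),interpolation=cv2.INTER_CUBIC))
d=load('top0'); im=d['image']
hsv=cv2.cvtColor(im,cv2.COLOR_RGB2HSV)
# tray and scale masks: low saturation, bright
m=((hsv[...,1]<70)&(hsv[...,2]>100)).astype('uint8')
n,l,s,c=cv2.connectedComponentsWithStats(m)
for i in range(1,n):
    if s[i,4]>60 and s[i,1]>95:
        cs,_=cv2.findContours((l==i).astype('uint8'),0,1); r=cv2.minAreaRect(max(cs,key=cv2.contourArea))
        print(s[i],c[i].round(1),[[round(x,1) for x in r[0]],[round(x,1) for x in r[1]],round(r[2],1)])
# bin by wall colour
m=((hsv[...,0]>10)&(hsv[...,0]<25)&(hsv[...,1]>90)&(hsv[...,2]>120)).astype('uint8')
m[:, :195]=0;m[:,305:]=0;m[:170]=0;m[250:]=0
m=cv2.morphologyEx(m,cv2.MORPH_OPEN,np.ones((2,2)))
p=np.argwhere(m)[:,::-1].astype(np.float32); print('bin',cv2.minAreaRect(p))
for q in cv2.boxPoints(cv2.minAreaRect(p)): print(q,onz(d,*q,28).round(1))
E
```

```text
[275  99  10  11  77] [279.4 104.1] [[279.5, 104.0], [9.4, 8.9], 63.4]
[314 104  45  31 833] [335.7 118.8] [[335.4, 118.8], [20.6, 41.9], 70.3]
[   0  108   79   91 6055] [ 36.5 153.3] [[34.2, 152.8], [82.1, 79.8], 82.4]
[217 111  23  29 520] [227.9 124.9] [[228.0, 125.0], [29.4, 20.8], 78.7]
[269 115  18  10  68] [277.3 120.5] [[277.1, 119.9], [17.2, 8.1], 7.1]
[ 117  175   67  109 5232] [149.8 228.8] [[149.6, 228.9], [101.3, 52.4], 80.5]
[213 180  23  24 425] [224.  191.7] [[224.0, 191.5], [23.0, 22.0], 90.0]
[240 185  22  22 390] [250.4 195.4] [[250.5, 195.5], [21.0, 21.0], 90.0]
[267 184  20  25 445] [276.8 195.5] [[276.5, 196.0], [24.0, 19.0], 90.0]
[ 355  201   73   84 4240] [389.9 241. ] [[390.8, 242.3], [75.5, 60.2], 78.7]
[239 212  19  19 285] [248.2 221. ] [[248.0, 221.0], [18.0, 18.0], 90.0]
[209 216  12  12 122] [214.6 221.3] [[214.5, 221.5], [11.0, 11.0], 90.0]
[ 509  238   51   85 3070] [539.3 278.2] [[544.3, 280.7], [75.1, 52.8], 73.3]
[481 268  24  38 497] [492.4 286.5] [[492.4, 286.7], [38.3, 13.0], 71.6]
[200 283  40  34 927] [219.4 299.5] [[219.7, 299.6], [35.8, 26.5], 15.1]
[  0 293  61  14 469] [ 30.2 299.5] [[30.0, 299.5], [7.7, 61.1], 83.4]
[289 297  29  29 491] [302.8 310.9] [[302.8, 310.8], [27.6, 28.3], 45.0]
[  0 305  62  14 477] [ 30.7 311.6] [[30.5, 311.6], [7.7, 62.1], 83.4]
[  0 317  63  15 488] [ 31.  323.8] [[30.9, 323.8], [7.7, 63.1], 83.3]
[  3 329  60  14 449] [ 33.6 335.7] [[32.9, 335.9], [7.7, 59.5], 83.2]
[ 505  380   55   40 1332] [527.  405.3] [[532.0, 399.5], [54.0, 39.0], 0.0]
[229 404  19  16 203] [236.9 412.7] [[238.3, 412.2], [17.1, 15.3], 5.7]
bin ((250.5098114013672, 209.86033630371094), (95.39696502685547, 64.15800476074219), 4.0141754150390625)
[200.68271 238.52159] [497.7 174.2  28. ]
[205.17398 174.52098] [662.7 163.   28. ]
[300.3369  181.19908] [643.1 -83.4  28. ]
[295.84564 245.19969] [477.5 -68.8  28. ]
```

View pics/crop0.png

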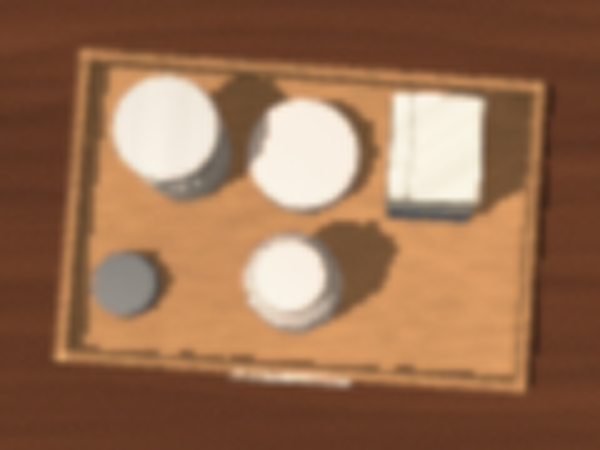

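View pics/crop1.png

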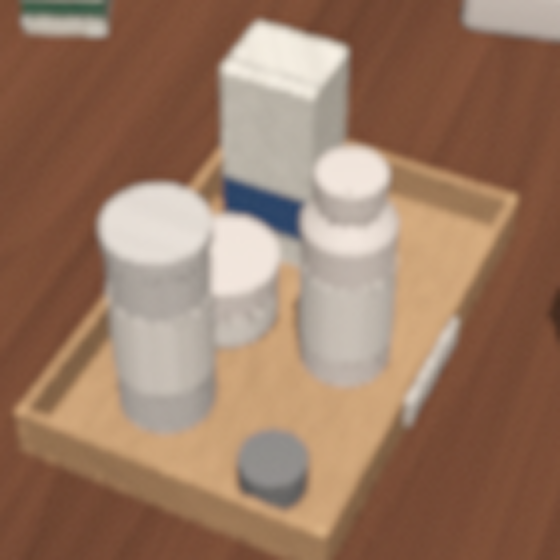

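The crops confirm the choice. The flat-lidded tin is back left at crop (166,128), the jar at (304,154), the carton at (437,150), the necked bottle in front at (285,273) and the pot at (127,284). Next I turn these into positions and check the top view against the side view.

```bash
python3 - <<'E'
from h import *
d=load('top0'); s=load('side0')
f=lambda u,v:((u+.5)/5-.5+190,(v+.5)/5-.5+165)
g=lambda u,v:((u+.5)/4-.5+200,(v+.5)/4-.5+170)
cor=np.array([onz(d,*f(*p),28)[:2] for p in[(82,48),(546,82),(527,390),(55,360)]])  # BL,BR,FR,FL
c=cor.mean(0); ex=(cor[0]+cor[1]-cor[2]-cor[3]); yaw=np.arctan2(ex[1],ex[0])
ey=cor[0]+cor[3]-cor[1]-cor[2]; yaw2=np.arctan2(-ey[0],ey[1])
print('bin',c.round(1),'sizes',[np.linalg.norm(cor[i]-cor[(i+1)%4]).round() for i in range(4)],np.degrees([yaw,yaw2]).round(1))
yb=(yaw2*2+yaw)/3
R=np.array([[np.cos(yb),np.sin(yb)],[-np.sin(yb),np.cos(yb)]])
for n,p,z in[('tin',(166,128),124),('jar',(304,154),46),('bottle',(285,273),129),('carton',(437,149),124),('pot',(127,284),26)]:
    w=onz(d,*f(*p),z); print(n,w.round(1),'binframe',(R@(w[:2]-c)).round(1))
print('side tin',onz(s,*g(156,225),124).round(1),'bottle',onz(s,*g(352,172),129).round(1),'carton',onz(s,*g(285,52),124).round(1),'pot',onz(s,*g(273,460),26).round(1))
cc=np.array([onz(d,*f(*p),124)[:2] for p in[(392,93),(484,95),(481,203),(389,204)]])
print('carton sz',[np.linalg.norm(cc[i]-cc[(i+1)%4]).round() for i in range(4)],np.degrees(np.arctan2(*(cc[0]+cc[1]-cc[2]-cc[3])[::-1])).round(1))
# tray
hsv=cv2.cvtColor(d['image'],cv2.COLOR_RGB2HSV); m=((hsv[...,1]<70)&(hsv[...,2]>100)).astype('uint8')
n,l,st,_=cv2.connectedComponentsWithStats(m)
k=(l==l[228,150]).astype('uint8'); cs,_=cv2.findContours(k,0,1); r=cv2.minAreaRect(max(cs,key=len)); q=np.array([onz(d,*p,8)[:2] for p in cv2.boxPoints(r)])
print('tray',q.mean(0).round(1),[np.linalg.norm(q[i]-q[(i+1)%4]).round() for i in range(4)],q.round().tolist())
k=(l==l[215,365]).astype('uint8'); cs,_=cv2.findContours(k,0,1); r=cv2.minAreaRect(max(cs,key=len)); q=np.array([onz(d,*p,40)[:2] for p in cv2.boxPoints(r)])
print('scale',q.mean(0).round(1),[np.linalg.norm(q[i]-q[(i+1)%4]).round() for i in range(4)],q.round().tolist())
for (nm,dd) in(('top',d),('side',s)):
    u,v=(392,233) if nm=='top' else (350,148)
    a=dd['image'][v-40:v+40,u-40:u+50,::-1]; cv2.imwrite(f'/tmp/{nm}.png',cv2.resize(a,None,fx=4,fy=4,interpolation=2))
A=cv2.imread('/tmp/top.png');B=cv2.imread('/tmp/side.png');cv2.imwrite('pics/pan.png',np.hstack([A,B]))
p=onz(d,267,275,120); print('purple',p.round(),'side purple',onz(s,361,220,120).round())
E
```

```text
bin [573.5  47.3] sizes [np.float64(241.0), np.float64(160.0), np.float64(242.0), np.float64(161.0)] [-4.7 -4.5]
tin [608.9 108.8 124. ] binframe [30.4 64.1]
jar [605.1  46.1  46. ] binframe [31.6  1.4]
bottle [539.7  53.2 129. ] binframe [-34.1   3.2]
carton [597.7 -18.6 124. ] binframe [ 29.5 -63.7]
pot [541.1 138.   26. ] binframe [-39.5  87.8]
side tin [608.6 112.3 124. ] bottle [538.4  53.3 129. ] carton [600.5 -21.2 124. ] pot [541.1 143.1  26. ]
carton sz [np.float64(44.0), np.float64(51.0), np.float64(43.0), np.float64(53.0)] -2.3
tray [525.8 309.2] [np.float64(136.0), np.float64(264.0), np.float64(133.0), np.float64(263.0)] [[645.0, 399.0], [667.0, 265.0], [406.0, 220.0], [386.0, 352.0]]
scale [ 482.3 -311.1] [np.float64(157.0), np.float64(192.0), np.float64(155.0), np.float64(191.0)] [[562.0, -218.0], [591.0, -373.0], [401.0, -403.0], [374.0, -251.0]]
purple [410.   7. 120.] side purple [411.  13. 120.]
```

View pics/pan.png

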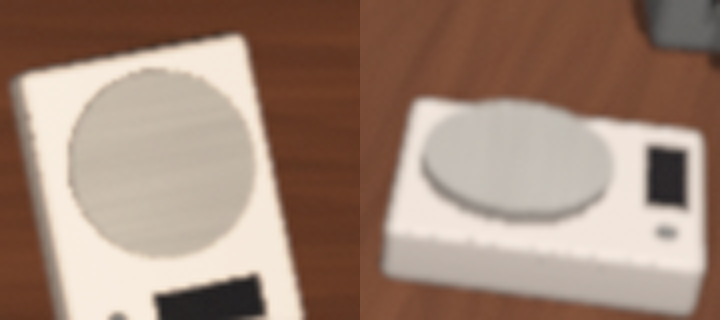

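The pan is centred at about (392.1,233.4) in the top view and (349,147) in the side view. The measured sizes match the ones given. I read the state and the pan position, then move.

```bash
python3 - <<'E'
from h import *
d=load('top0'); s=load('side0')
print('pan',onz(d,392.0,233.4,54).round(1),onz(s,348.9,146.9,54).round(1))
st=ctrl.read_state(); R=np.array(st['ee_rot']);print(st['time_s'],st['tool_pos'],R.round(3).tolist(),st['gripper_width'],ctrl.grip_point_offset)
print('tool y yaw',np.degrees(np.arctan2(R[1,1],R[0,1])))
E
```

```text
pan [ 504.1 -310.6   54. ] [ 504.1 -305.6   54. ]
0.1 [199.53252932 512.00563417 217.91825852] [[-0.932, 0.363, -0.001], [0.363, 0.932, -0.001], [0.0, -0.002, -1.0]] 92.90485145370462 18.8
tool y yaw 68.69707182221033
```

>>> send_rows:
  slide:
    - [0.02,-0.02,0]
    - [0.036,-0.035,0]
    - [0.036,-0.035,0]
    - [0.036,-0.035,0]
    - [0.036,-0.035,0]
    - [0.036,-0.035,0]
    - [0.036,-0.035,0]
    - [0.036,-0.035,0]
    - [0.036,-0.035,0]
    - [0.036,-0.035,0]
    - [0.036,-0.035,-0.01]
    - [0.029,-0.032,-0.009]
  twist: [0.025,0.025,0.025,0.025,0.025,0.025,0.025,0.025,0.025,0.025,0.025,0.025]
  claw: 0.093
  squeeze: 15

```text
time_s: 1.6
tool_pos: [609.8, 108.9, 198.8]
ee_rot: [[-0.997, 0.071, -0.001], [0.071, 0.997, 0.0], [0.001, -0.0, -1.0]]
contact_force: [0.6, 0.6, -0.1]
gripper_width: 93.0
grip_force: 0.0
```

>>> send_rows:
  slide:
    - [0,0,-0.02]
    - [0,0,-0.025]
    - [0,0,-0.025]
    - [0,0,-0.025]
    - [0,0,-0.025]
    - [0,0,-0.015]
    - [0,0,-0.009]
    - [0,0,0]
  twist: [0,0,0,0,0,0,0,0]

```text
time_s: 2.6
tool_pos: [608.6, 110.4, 55.3]
ee_rot: [[-0.997, 0.072, -0.001], [0.072, 0.997, 0.0], [0.001, -0.0, -1.0]]
contact_force: [1.4, 1.0, 0.2]
gripper_width: 93.2
grip_force: 0.0
```

>>> send_rows:
  slide:
    - [0,0,0]
    - [0,0,0]
    - [0,0,0]
    - [0,0,0]
    - [0,0,0]
    - [0,0,0]
    - [0,0,0]
    - [0,0,0]
  twist: [0,0,0,0,0,0,0,0]
  claw: 0.03
  squeeze: 20

```text
time_s: 3.6
tool_pos: [608.9, 110.4, 55.7]
ee_rot: [[-0.997, 0.072, 0.0], [0.072, 0.997, -0.0], [-0.0, -0.0, -1.0]]
contact_force: [1.1, 0.6, 1.0]
gripper_width: 48.8
grip_force: 20.0
```

>>> send_rows:
  slide:
    - [0,0,0.01]
    - [0,0,0.02]
    - [0,0,0.025]
    - [0,0,0.02]
    - [0,0.015,0]
    - [-0.001,0.03,0]
    - [-0.001,0.033,0]
    - [-0.001,0.033,0]
    - [-0.001,0.033,0]
    - [-0.001,0.033,0]
    - [-0.001,0.023,0]
    - [0,0.012,0]
  twist: [0,0,0,0,0,0,0,0,0,0,0,0]

```text
time_s: 5.1
tool_pos: [601.9, 324.0, 129.8]
ee_rot: [[-0.998, 0.07, -0.001], [0.07, 0.998, -0.0], [0.001, -0.001, -1.0]]
contact_force: [0.4, -0.9, -0.7]
gripper_width: 48.9
grip_force: 20.0
```

```bash
python3 - <<'E'
from h import *
a=snap('side','s1')['image'][:,:,::-1]; b=snap('top','t1')['image'][:,:,::-1]
A=cv2.resize(a[170:420,120:400],None,fx=1.4,fy=1.4); B=cv2.resize(b[150:300,100:320],None,fx=1.85,fy=2.333)
cv2.imwrite('pics/c1.png',np.hstack([A,B[:A.shape[0]]]) if A.shape[0]<=B.shape[0] else np.hstack([A[:B.shape[0]],B]))
print(ctrl.read_state()['tool_pos'],ctrl.read_state()['gripper_width'])
E
```

```text
[602.34297697 323.48817638 130.07250492] 49.08491336833636
```

View pics/c1.png

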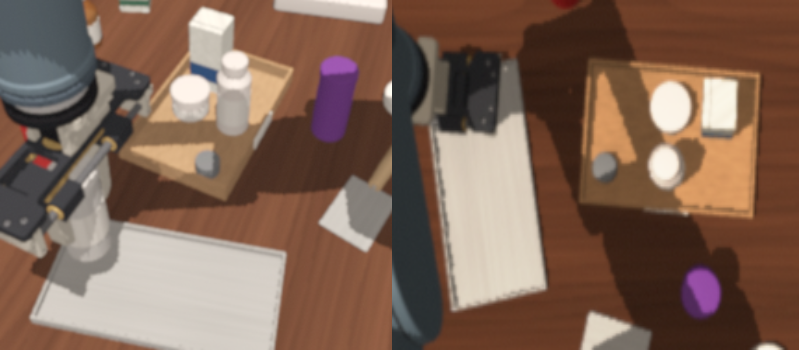

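The picture shows the tin held upright over the far end of the tray. The carton, bottle, jar and pot are undisturbed in the bin. I lower the tin and release it.

>>> send_rows:
  slide:
    - [0,0,-0.015]
    - [0,0,-0.022]
    - [0,0,-0.018]
    - [0,0,-0.01]
    - [0,0,-0.006]
    - [0,0,-0.003]
    - [0,0,-0.0015]
    - [0,0,0]
    - [0,0,0]
  twist: [0,0,0,0,0,0,0,0,0]

```text
time_s: 6.32
tool_pos: [603.0, 322.6, 55.6]
ee_rot: [[-0.997, 0.072, 0.001], [0.072, 0.997, 0.0], [-0.001, 0.0, -1.0]]
contact_force: [-0.5, 0.0, -0.9]
gripper_width: 48.6
grip_force: 20.0
```

>>> send_rows:
  slide:
    - [0,0,0]
    - [0,0,0]
    - [0,0,0]
    - [0,0,0.0]
    - [0,0,0.02]
    - [0,0,0.04]
    - [0,0,0.045]
    - [0,0,0.03]
  twist: [0,0,0,0,0,0,0,0]
  claw: 0.093

```text
time_s: 7.32
tool_pos: [603.4, 322.7, 192.8]
ee_rot: [[-0.997, 0.072, 0.003], [0.072, 0.997, 0.001], [-0.003, 0.001, -1.0]]
contact_force: [0.2, -0.3, -0.2]
gripper_width: 93.2
grip_force: 0.0
```

>>> send_rows:
  slide:
    - [-0.006,-0.025,0]
    - [-0.011,-0.045,0]
    - [-0.011,-0.045,0]
    - [-0.011,-0.045,0]
    - [-0.011,-0.045,0]
    - [-0.008,-0.04,0]
    - [-0.006,-0.024,0]
    - [0,0,-0.02]
    - [0,0,-0.03]
    - [0,0,-0.03]
    - [0,0,-0.03]
    - [0,0,-0.015]
  twist: [0,0,0,0,0,0,0,0,0,0,0,0]

```text
time_s: 8.82
tool_pos: [537.9, 53.5, 63.8]
ee_rot: [[-0.997, 0.072, -0.002], [0.072, 0.997, 0.0], [0.002, 0.0, -1.0]]
contact_force: [0.6, 0.5, 1.7]
gripper_width: 93.1
grip_force: 0.0
```

>>> send_rows:
  slide:
    - [0,0,-0.009]
    - [0,0,0]
    - [0,0,0]
  twist: [0,0,0]

```text
time_s: 9.2
tool_pos: [539.6, 53.4, 57.1]
ee_rot: [[-0.997, 0.072, 0.002], [0.072, 0.997, -0.0], [-0.002, -0.0, -1.0]]
contact_force: [0.2, -0.2, 1.0]
gripper_width: 92.7
grip_force: 0.0
```

>>> send_rows:
  slide:
    - [0,0,0]
    - [0,0,0]
    - [0,0,0]
    - [0,0,0]
    - [0,0,0]
    - [0,0,0]
    - [0,0,0]
  twist: [0,0,0,0,0,0,0]
  claw: 0.03
  squeeze: 20

```text
time_s: 10.07
tool_pos: [538.8, 53.4, 56.1]
ee_rot: [[-0.997, 0.072, -0.0], [0.072, 0.997, -0.0], [0.0, -0.0, -1.0]]
contact_force: [-0.3, 1.2, 1.3]
gripper_width: 45.7
grip_force: 19.9
```

>>> send_rows:
  slide:
    - [0,0,0.01]
    - [0,0,0.02]
    - [0,0,0.025]
    - [0,0,0.02]
    - [-0.001,0.02,0]
    - [-0.002,0.037,0]
    - [-0.002,0.042,0]
    - [-0.002,0.042,0]
    - [-0.002,0.042,0]
    - [-0.002,0.037,0]
    - [-0.001,0.023,0]
    - [-0.001,0.012,0]
  twist: [0,0,0,0,0,0,0,0,0,0,0,0]

```text
time_s: 11.58
tool_pos: [524.2, 310.5, 130.0]
ee_rot: [[-0.998, 0.07, -0.002], [0.07, 0.998, -0.0], [0.002, -0.0, -1.0]]
contact_force: [-0.5, 0.8, -0.9]
gripper_width: 45.7
grip_force: 19.9
```

>>> send_rows:
  slide:
    - [0,0,0]
    - [0,0,-0.015]
    - [0,0,-0.022]
    - [0,0,-0.018]
    - [0,0,-0.01]
    - [0,0,-0.006]
    - [0,0,-0.003]
    - [0,0,-0.0015]
    - [0,0,0]
    - [0,0,0]
  twist: [0,0,0,0,0,0,0,0,0,0]

```text
time_s: 12.82
tool_pos: [526.0, 308.6, 56.0]
ee_rot: [[-0.997, 0.072, 0.001], [0.072, 0.997, 0.0], [-0.001, 0.0, -1.0]]
contact_force: [0.0, 0.0, -1.1]
gripper_width: 45.4
grip_force: 19.9
```

>>> send_rows:
  slide:
    - [0,0,0]
    - [0,0,0]
    - [0,0,0]
    - [0,0,0.0]
    - [0,0,0.02]
    - [0,0,0.04]
    - [0,0,0.045]
    - [0,0,0.03]
  twist: [0,0,0,0,0,0,0,0]
  claw: 0.093

```text
time_s: 13.82
tool_pos: [526.4, 308.7, 193.1]
ee_rot: [[-0.997, 0.072, 0.002], [0.072, 0.997, 0.001], [-0.002, 0.001, -1.0]]
contact_force: [0.3, -0.2, -1.2]
gripper_width: 92.8
grip_force: 0.0
```

>>> send_rows:
  slide:
    - [0.006,-0.025,0]
    - [0.01,-0.045,0]
    - [0.01,-0.048,0]
    - [0.01,-0.048,0]
    - [0.01,-0.048,0]
    - [0.01,-0.048,0]
    - [0.01,-0.036,0]
    - [0.005,-0.02,0]
    - [0.002,-0.01,-0.02]
    - [0,0,-0.03]
    - [0,0,-0.03]
    - [0,0,-0.03]
  twist: [0,0,0,0,0,0,0,0,0,0,0,0]

```text
time_s: 15.32
tool_pos: [598.7, -18.8, 79.8]
ee_rot: [[-0.997, 0.071, 0.0], [0.071, 0.997, 0.0], [-0.0, 0.0, -1.0]]
contact_force: [-0.2, -0.5, 0.6]
gripper_width: 92.8
grip_force: 0.0
```

>>> send_rows:
  slide:
    - [0,0,-0.015]
    - [0,0,-0.009]
    - [0,0,0]
    - [0,0,0]
  twist: [0,0,0,0]

```text
time_s: 15.82
tool_pos: [599.6, -19.6, 57.7]
ee_rot: [[-0.997, 0.072, 0.002], [0.072, 0.997, -0.0], [-0.002, -0.0, -1.0]]
contact_force: [-0.3, -0.4, -0.4]
gripper_width: 93.0
grip_force: 0.0
```

>>> send_rows:
  slide:
    - [0,0,0]
    - [0,0,0]
    - [0,0,0]
    - [0,0,0]
    - [0,0,0]
    - [0,0,0]
    - [0,0,0]
  twist: [0,0,0,0,0,0,0]
  claw: 0.03
  squeeze: 20

```text
time_s: 16.7
tool_pos: [598.8, -19.5, 56.7]
ee_rot: [[-0.997, 0.072, 0.0], [0.072, 0.997, 0.0], [-0.0, 0.0, -1.0]]
contact_force: [0.2, 0.8, -0.9]
gripper_width: 42.4
grip_force: 20.0
```

>>> send_rows:
  slide:
    - [0,0,0.01]
    - [0,0,0.02]
    - [0,0,0.025]
    - [0,0,0.02]
    - [-0.01,0.02,0]
    - [-0.019,0.037,0]
    - [-0.021,0.044,0]
    - [-0.021,0.044,0]
    - [-0.021,0.044,0]
    - [-0.021,0.044,0]
    - [-0.019,0.04,0]
    - [-0.012,0.027,0]
  twist: [0,0,0,0,0,0,0,0,0,0,0,0]

```text
time_s: 18.2
tool_pos: [451.4, 282.6, 130.7]
ee_rot: [[-0.998, 0.07, -0.002], [0.07, 0.998, -0.0], [0.002, -0.0, -1.0]]
contact_force: [-0.3, 0.2, -0.9]
gripper_width: 42.0
grip_force: 20.0
```

>>> send_rows:
  slide:
    - [-0.006,0.015,0]
    - [0,0,-0.015]
    - [0,0,-0.022]
    - [0,0,-0.018]
    - [0,0,-0.01]
    - [0,0,-0.006]
    - [0,0,-0.003]
    - [0,0,-0.0015]
    - [0,0,0]
    - [0,0,0]
  twist: [0,0,0,0,0,0,0,0,0,0]

```text
time_s: 19.45
tool_pos: [449.0, 295.6, 56.5]
ee_rot: [[-0.997, 0.072, 0.001], [0.072, 0.997, 0.0], [-0.001, 0.0, -1.0]]
contact_force: [-1.1, 0.5, -1.4]
gripper_width: 42.0
grip_force: 20.0
```

>>> send_rows:
  slide:
    - [0,0,0]
    - [0,0,0]
    - [0,0,0]
    - [0,0,0.0]
    - [0,0,0.02]
    - [0,0,0.04]
    - [0,0,0.045]
    - [0,0,0.03]
  twist: [0,0,0,0,0,0,0,0]
  claw: 0.093

```text
time_s: 20.45
tool_pos: [449.3, 295.7, 193.4]
ee_rot: [[-0.997, 0.072, 0.002], [0.072, 0.997, 0.001], [-0.002, 0.001, -1.0]]
contact_force: [0.8, -0.5, -0.0]
gripper_width: 92.9
grip_force: 0.0
```

>>> send_rows:
  slide:
    - [0.011,-0.016,0]
    - [0.018,-0.029,0]
    - [0.022,-0.035,0]
    - [0.022,-0.035,0]
    - [0.022,-0.035,0]
    - [0.022,-0.035,0]
    - [0.019,-0.032,0]
    - [0.014,-0.022,0]
    - [0.006,-0.011,0]
    - [0,0,-0.03]
    - [0,0,-0.03]
    - [0,0,-0.02]
  twist: [0,0,0,0,0,0,0,0,0,0,0,0]

```text
time_s: 21.95
tool_pos: [603.5, 46.2, 109.3]
ee_rot: [[-0.997, 0.071, -0.002], [0.071, 0.997, 0.001], [0.002, 0.0, -1.0]]
contact_force: [0.5, 0.4, -0.2]
gripper_width: 92.8
grip_force: 0.0
```

```bash
python3 - <<'E'
from h import *
a=snap('side','s2')['image'][:,:,::-1]; b=snap('top','t2')['image'][:,:,::-1]
A=cv2.resize(a[180:420,120:360],(400,400)); B=cv2.resize(b[150:310,100:310],(525,400))
cv2.imwrite('pics/c2.png',np.hstack([A,B])[:, :800])
E
```

```text
(no output)
```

View pics/c2.png

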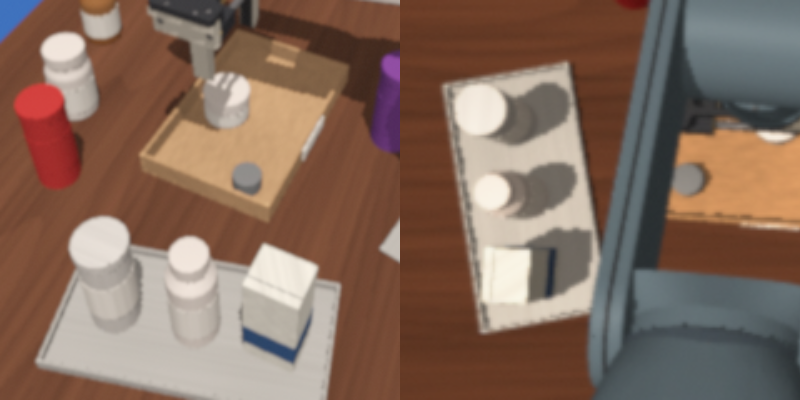

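All three stand on the tray: tin at (105,275), bottle at (192,290) and carton at (280,300) in the left half. The open gripper is above the jar at (228,100). I go down and grip it.

>>> send_rows:
  slide:
    - [0,0,-0.02]
    - [0,0,-0.03]
    - [0,0,-0.025]
    - [0,0,-0.013]
    - [0,0,-0.007]
    - [0,0,0]
    - [0,0,0]
  twist: [0,0,0,0,0,0,0]

```text
time_s: 22.92
tool_pos: [605.5, 45.4, 17.1]
ee_rot: [[-0.997, 0.072, 0.002], [0.072, 0.997, -0.0], [-0.002, -0.0, -1.0]]
contact_force: [-0.6, 0.1, -1.3]
gripper_width: 93.0
grip_force: 0.0
```

>>> send_rows:
  slide:
    - [0,0,0]
    - [0,0,0]
    - [0,0,0]
    - [0,0,0]
    - [0,0,0]
    - [0,0,0]
    - [0,0,0]
  twist: [0,0,0,0,0,0,0]
  claw: 0.03
  squeeze: 20

```text
time_s: 23.8
tool_pos: [604.8, 45.5, 16.2]
ee_rot: [[-0.997, 0.072, 0.0], [0.072, 0.997, 0.0], [-0.0, 0.0, -1.0]]
contact_force: [-0.7, -0.2, 1.0]
gripper_width: 55.4
grip_force: 20.0
```

>>> send_rows:
  slide:
    - [0,0,0.01]
    - [0,0,0.025]
    - [0,0,0.03]
    - [-0.006,-0.02,0.03]
    - [-0.012,-0.04,0.015]
    - [-0.014,-0.049,0]
    - [-0.014,-0.05,0]
    - [-0.014,-0.05,0]
    - [-0.014,-0.05,0]
    - [-0.013,-0.047,0]
    - [-0.008,-0.028,0]
    - [-0.004,-0.014,0]
  twist: [0,0,0,0,0,0,0,0,0,0,0,0]

```text
time_s: 25.3
tool_pos: [505.2, -304.2, 126.5]
ee_rot: [[-0.997, 0.074, 0.0], [0.074, 0.997, -0.0], [-0.0, -0.0, -1.0]]
contact_force: [0.5, 0.5, -0.3]
gripper_width: 55.5
grip_force: 20.0
```

>>> send_rows:
  slide:
    - [-0.0015,-0.005,0]
    - [0,0,-0.01]
    - [0,0,-0.02]
    - [0,0,0]
    - [0,0,0]
  twist: [0,0,0,0,0]

```text
time_s: 25.92
tool_pos: [504.7, -306.8, 96.3]
ee_rot: [[-0.998, 0.071, -0.0], [0.071, 0.998, 0.0], [0.0, 0.0, -1.0]]
contact_force: [0.0, 0.1, -0.9]
gripper_width: 55.8
grip_force: 20.0
```

```bash
python3 - <<'E'
from h import *
a=snap('side','s3')['image'][:,:,::-1]; b=snap('top','t3')['image'][:,:,::-1]
A=cv2.resize(a[80:220,280:420],(400,400)); B=cv2.resize(b[170:310,330:470],(400,400))
cv2.imwrite('pics/c3.png',np.hstack([A,B]))
st=ctrl.read_state();print(st['tool_pos'],st['gripper_width'])
E
```

```text
[ 504.8856262  -307.42204234   96.84576974] 55.251348195804965
```

View pics/c3.png

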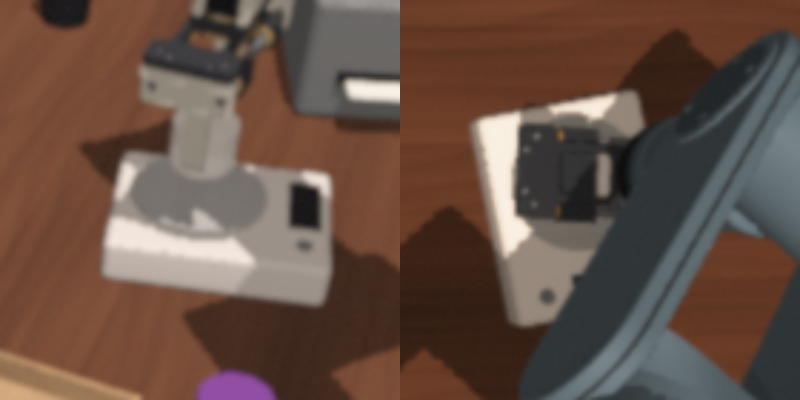

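The jar is held just above the middle of the pan, with its foot over (200,185) in the left half. I lower it and release.

>>> send_rows:
  slide:
    - [0,0,-0.01]
    - [0,0,-0.01]
    - [0,0,-0.006]
    - [0,0,-0.003]
    - [0,0,0]
    - [0,0,0]
    - [0,0,0]
  twist: [0,0,0,0,0,0,0]

```text
time_s: 26.9
tool_pos: [504.5, -307.7, 67.4]
ee_rot: [[-0.997, 0.072, 0.0], [0.072, 0.997, -0.0], [-0.0, -0.0, -1.0]]
contact_force: [0.2, 0.1, -1.5]
gripper_width: 55.3
grip_force: 20.0
```

>>> send_rows:
  slide:
    - [0,0,0]
    - [0,0,0]
    - [0,0,0]
    - [0,0,0.0]
    - [0,0,0.02]
    - [0,0,0.04]
    - [0,0,0.045]
    - [0,0,0.03]
  twist: [0,0,0,0,0,0,0,0]
  claw: 0.093

```text
time_s: 27.9
tool_pos: [504.8, -308.0, 204.6]
ee_rot: [[-0.997, 0.072, 0.002], [0.072, 0.997, -0.002], [-0.002, -0.002, -1.0]]
contact_force: [0.3, -0.6, -0.1]
gripper_width: 93.1
grip_force: 0.0
```

>>> send_rows:
  slide:
    - [0,0.02,0]
    - [0,0.045,0]
    - [0,0.05,0]
    - [0,0.055,0]
    - [0,0.055,0]
    - [0,0.055,0]
    - [0,0.05,0]
    - [0,0.04,0]
    - [0,0.03,0]
  twist: [0,0,0,0,0,0,0,0,0]

```text
time_s: 29.02
tool_pos: [502.2, 95.2, 200.4]
ee_rot: [[-0.998, 0.07, -0.003], [0.07, 0.998, 0.001], [0.003, 0.0, -1.0]]
contact_force: [0.2, -0.3, -0.1]
gripper_width: 92.8
grip_force: 0.0
```

```bash
python3 - <<'E'
from h import *
s=snap('side','s4');d=snap('top','t4')
a=s['image'][:,:,::-1]; b=d['image'][:,:,::-1]
A=cv2.resize(a[100:200,300:400],(400,400),interpolation=2); B=cv2.resize(b[185:285,345:445],(400,400),interpolation=2)
cv2.imwrite('pics/c4.png',np.hstack([A,B]))
for D,(u0,v0) in((s,(300,100)),(d,(345,185))):
    for z in(54,96):
        u,v=proj(D,(504,-308,z)); print('expected centre',z,round((u-u0)*4),round((v-v0)*4))
st=ctrl.read_state();print(st['tool_pos'],st['gripper_width'],st['time_s'])
E
```

```text
expected centre 54 197 186
expected centre 96 205 128
expected centre 54 184 194
expected centre 96 205 192
[502.19737862  95.90957679 200.48324499] 93.18607011610297 29.125
```

View pics/c4.png

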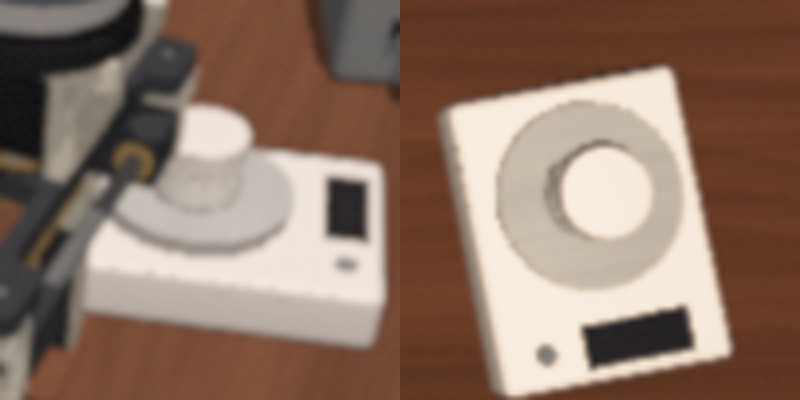

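The jar stands upright on the pan. Its lid at (607,191) and the pan centre at (590,195) agree to about 2 mm once the lid's height is allowed for. Next the carton goes back.

>>> send_rows:
  slide:
    - [-0.005,0.02,0]
    - [-0.01,0.035,0]
    - [-0.011,0.04,0]
    - [-0.011,0.04,0]
    - [-0.01,0.036,0]
    - [-0.006,0.022,0]
    - [-0.0025,0.01,0]
    - [0,0,-0.02]
    - [0,0,-0.035]
    - [0,0,-0.035]
    - [0,0,-0.03]
    - [0,0,-0.016]
  twist: [0,0,0,0,0,0,0,0,0,0,0,0]

```text
time_s: 30.62
tool_pos: [447.8, 294.1, 64.1]
ee_rot: [[-0.997, 0.073, -0.003], [0.073, 0.997, -0.002], [0.003, -0.002, -1.0]]
contact_force: [0.3, -0.3, 0.4]
gripper_width: 93.1
grip_force: 0.0
```

>>> send_rows:
  slide:
    - [0,0,-0.01]
    - [0,0,0]
    - [0,0,0]
  twist: [0,0,0]

```text
time_s: 31.0
tool_pos: [449.6, 295.7, 57.1]
ee_rot: [[-0.997, 0.072, 0.002], [0.072, 0.997, 0.001], [-0.002, 0.001, -1.0]]
contact_force: [-1.1, -0.7, -0.1]
gripper_width: 93.1
grip_force: 0.0
```

>>> send_rows:
  slide:
    - [0,0,0]
    - [0,0,0]
    - [0,0,0]
    - [0,0,0]
    - [0,0,0]
    - [0,0,0]
    - [0,0,0]
  twist: [0,0,0,0,0,0,0]
  claw: 0.03
  squeeze: 20

```text
time_s: 31.88
tool_pos: [448.8, 295.4, 56.1]
ee_rot: [[-0.997, 0.072, -0.0], [0.072, 0.997, -0.0], [0.0, -0.0, -1.0]]
contact_force: [-0.1, -0.8, -0.0]
gripper_width: 42.2
grip_force: 20.0
```

>>> send_rows:
  slide:
    - [0,0,0.01]
    - [0,0,0.02]
    - [0,0,0.025]
    - [0,0,0.02]
    - [0.01,-0.02,0]
    - [0.019,-0.037,0]
    - [0.021,-0.044,0]
    - [0.021,-0.044,0]
    - [0.021,-0.044,0]
    - [0.021,-0.044,0]
    - [0.019,-0.04,0]
    - [0.012,-0.027,0]
  twist: [0,0,0,0,0,0,0,0,0,0,0,0]

```text
time_s: 33.38
tool_pos: [593.6, -6.7, 131.7]
ee_rot: [[-0.997, 0.073, 0.001], [0.073, 0.997, -0.0], [-0.001, -0.0, -1.0]]
contact_force: [-0.4, 0.1, -1.0]
gripper_width: 42.0
grip_force: 20.0
```

>>> send_rows:
  slide:
    - [0.006,-0.015,0]
    - [0,0,0]
    - [0,0,-0.015]
    - [0,0,-0.022]
    - [0,0,-0.018]
    - [0,0,-0.01]
    - [0,0,-0.005]
    - [0,0,-0.0025]
    - [0,0,-0.001]
    - [0,0,0]
    - [0,0,0]
    - [0,0,0]
  twist: [0,0,0,0,0,0,0,0,0,0,0,0]

```text
time_s: 34.88
tool_pos: [598.9, -19.7, 57.9]
ee_rot: [[-0.997, 0.072, 0.0], [0.072, 0.997, -0.0], [-0.0, -0.0, -1.0]]
contact_force: [-0.0, 0.1, -0.8]
gripper_width: 41.9
grip_force: 20.0
```

>>> send_rows:
  slide:
    - [0,0,0]
    - [0,0,0]
    - [0,0,0]
    - [0,0,0.0]
    - [0,0,0.02]
    - [0,0,0.04]
    - [0,0,0.045]
    - [0,0,0.03]
  twist: [0,0,0,0,0,0,0,0]
  claw: 0.093

```text
time_s: 35.88
tool_pos: [599.4, -19.7, 195.0]
ee_rot: [[-0.997, 0.072, 0.002], [0.072, 0.997, -0.001], [-0.003, -0.0, -1.0]]
contact_force: [0.5, -0.0, 0.6]
gripper_width: 92.9
grip_force: 0.0
```

>>> send_rows:
  slide:
    - [-0.006,0.025,0]
    - [-0.01,0.045,0]
    - [-0.01,0.048,0]
    - [-0.01,0.048,0]
    - [-0.01,0.048,0]
    - [-0.01,0.048,0]
    - [-0.01,0.036,0]
    - [-0.005,0.02,0]
    - [-0.002,0.01,0]
    - [0,0,-0.03]
    - [0,0,-0.035]
    - [0,0,-0.035]
  twist: [0,0,0,0,0,0,0,0,0,0,0,0]

```text
time_s: 37.38
tool_pos: [526.6, 307.3, 91.9]
ee_rot: [[-0.997, 0.073, 0.001], [0.073, 0.997, -0.0], [-0.001, -0.0, -1.0]]
contact_force: [-0.8, 1.2, 0.2]
gripper_width: 93.1
grip_force: 0.0
```

>>> send_rows:
  slide:
    - [0,0,-0.022]
    - [0,0,-0.015]
    - [0,0,0]
    - [0,0,0]
  twist: [0,0,0,0]

```text
time_s: 37.88
tool_pos: [526.7, 308.4, 56.6]
ee_rot: [[-0.997, 0.072, 0.002], [0.072, 0.997, 0.0], [-0.002, 0.001, -1.0]]
contact_force: [-0.4, 0.5, 1.1]
gripper_width: 92.8
grip_force: 0.0
```

>>> send_rows:
  slide:
    - [0,0,0]
    - [0,0,0]
    - [0,0,0]
    - [0,0,0]
    - [0,0,0]
    - [0,0,0]
    - [0,0,0]
  twist: [0,0,0,0,0,0,0]
  claw: 0.03
  squeeze: 20

```text
time_s: 38.75
tool_pos: [525.8, 308.4, 55.6]
ee_rot: [[-0.997, 0.072, -0.0], [0.072, 0.997, -0.0], [0.0, -0.0, -1.0]]
contact_force: [-0.3, -0.2, -0.0]
gripper_width: 46.0
grip_force: 20.0
```

>>> send_rows:
  slide:
    - [0,0,0.01]
    - [0,0,0.02]
    - [0,0,0.025]
    - [0,0,0.02]
    - [0.001,-0.02,0]
    - [0.002,-0.037,0]
    - [0.002,-0.042,0]
    - [0.002,-0.042,0]
    - [0.002,-0.042,0]
    - [0.002,-0.037,0]
    - [0.001,-0.023,0]
    - [0.001,-0.012,0]
  twist: [0,0,0,0,0,0,0,0,0,0,0,0]

```text
time_s: 40.25
tool_pos: [537.8, 51.3, 129.8]
ee_rot: [[-0.997, 0.074, -0.002], [0.074, 0.997, -0.0], [0.002, -0.0, -1.0]]
contact_force: [-0.2, 0.3, -1.5]
gripper_width: 46.1
grip_force: 20.0
```

>>> send_rows:
  slide:
    - [0,0,0]
    - [0,0,0]
    - [0,0,-0.015]
    - [0,0,-0.022]
    - [0,0,-0.018]
    - [0,0,-0.01]
    - [0,0,-0.005]
    - [0,0,-0.0025]
    - [0,0,-0.001]
    - [0,0,0]
    - [0,0,0]
    - [0,0,0]
  twist: [0,0,0,0,0,0,0,0,0,0,0,0]

```text
time_s: 41.75
tool_pos: [538.9, 53.4, 57.4]
ee_rot: [[-0.997, 0.072, 0.0], [0.072, 0.997, -0.0], [-0.0, -0.0, -1.0]]
contact_force: [0.2, 0.5, -1.5]
gripper_width: 45.8
grip_force: 20.0
```

>>> send_rows:
  slide:
    - [0,0,0]
    - [0,0,0]
    - [0,0,0]
    - [0,0,0.0]
    - [0,0,0.02]
    - [0,0,0.04]
    - [0,0,0.045]
    - [0,0,0.03]
  twist: [0,0,0,0,0,0,0,0]
  claw: 0.093

```text
time_s: 42.75
tool_pos: [539.4, 53.4, 194.4]
ee_rot: [[-0.997, 0.072, 0.002], [0.072, 0.997, -0.0], [-0.002, -0.0, -1.0]]
contact_force: [0.4, -0.2, -0.8]
gripper_width: 93.1
grip_force: 0.0
```

>>> send_rows:
  slide:
    - [0.006,0.025,0]
    - [0.011,0.045,0]
    - [0.011,0.045,0]
    - [0.011,0.045,0]
    - [0.011,0.045,0]
    - [0.008,0.04,0]
    - [0.006,0.024,0]
    - [0,0,-0.02]
    - [0,0,-0.03]
    - [0,0,-0.03]
    - [0,0,-0.03]
    - [0,0,-0.017]
  twist: [0,0,0,0,0,0,0,0,0,0,0,0]

```text
time_s: 44.25
tool_pos: [601.8, 322.1, 63.2]
ee_rot: [[-0.997, 0.072, -0.003], [0.072, 0.997, -0.001], [0.002, -0.001, -1.0]]
contact_force: [0.2, 1.2, -0.2]
gripper_width: 92.8
grip_force: 0.0
```

>>> send_rows:
  slide:
    - [0,0,-0.01]
    - [0,0,0]
    - [0,0,0]
  twist: [0,0,0]

```text
time_s: 44.62
tool_pos: [603.6, 322.7, 56.4]
ee_rot: [[-0.997, 0.072, 0.002], [0.072, 0.997, 0.001], [-0.002, 0.001, -1.0]]
contact_force: [0.5, 0.2, 0.2]
gripper_width: 92.8
grip_force: 0.0
```

>>> send_rows:
  slide:
    - [0,0,0]
    - [0,0,0]
    - [0,0,0]
    - [0,0,0]
    - [0,0,0]
    - [0,0,0]
    - [0,0,0]
  twist: [0,0,0,0,0,0,0]
  claw: 0.03
  squeeze: 20

```text
time_s: 45.5
tool_pos: [602.8, 322.4, 55.1]
ee_rot: [[-0.997, 0.072, -0.0], [0.072, 0.997, -0.0], [0.0, -0.0, -1.0]]
contact_force: [-0.4, -0.5, 1.1]
gripper_width: 48.9
grip_force: 20.0
```

Return shift for the tin: (+6, −212) mm.

>>> send_rows:
  slide:
    - [0,0,0.01]
    - [0,0,0.02]
    - [0,0,0.025]
    - [0,0,0.02]
    - [0,-0.015,0]
    - [0.001,-0.03,0]
    - [0.001,-0.033,0]
    - [0.001,-0.033,0]
    - [0.001,-0.033,0]
    - [0.001,-0.033,0]
    - [0.001,-0.023,0]
    - [0,-0.012,0]
  twist: [0,0,0,0,0,0,0,0,0,0,0,0]

```text
time_s: 47.0
tool_pos: [608.0, 108.4, 129.2]
ee_rot: [[-0.997, 0.074, -0.002], [0.074, 0.997, -0.0], [0.002, -0.0, -1.0]]
contact_force: [-0.5, 0.1, -1.9]
gripper_width: 48.8
grip_force: 20.0
```

>>> send_rows:
  slide:
    - [0,0,0]
    - [0,0,0]
    - [0,0,-0.015]
    - [0,0,-0.022]
    - [0,0,-0.018]
    - [0,0,-0.01]
    - [0,0,-0.005]
    - [0,0,-0.0025]
    - [0,0,-0.001]
    - [0,0,0]
    - [0,0,0]
    - [0,0,0]
  twist: [0,0,0,0,0,0,0,0,0,0,0,0]

```text
time_s: 48.5
tool_pos: [608.9, 110.4, 56.9]
ee_rot: [[-0.997, 0.072, 0.0], [0.072, 0.997, -0.0], [-0.0, 0.0, -1.0]]
contact_force: [-0.3, -0.1, -2.1]
gripper_width: 48.9
grip_force: 20.0
```

>>> send_rows:
  slide:
    - [0,0,0]
    - [0,0,0]
    - [0,0,0]
    - [0,0,0.0]
    - [0,0,0.02]
    - [0,0,0.04]
    - [0,0,0.045]
    - [0,0,0.03]
  twist: [0,0,0,0,0,0,0,0]
  claw: 0.093

```text
time_s: 49.5
tool_pos: [609.5, 110.4, 194.1]
ee_rot: [[-0.997, 0.072, 0.003], [0.072, 0.997, -0.0], [-0.003, 0.0, -1.0]]
contact_force: [0.4, 0.5, -1.1]
gripper_width: 93.1
grip_force: 0.0
```

>>> send_rows:
  slide:
    - [-0.015,0.015,0]
    - [-0.035,0.035,0]
    - [-0.035,0.035,0]
    - [-0.035,0.035,0]
    - [-0.035,0.035,0]
    - [-0.035,0.035,0]
    - [-0.035,0.035,0]
    - [-0.035,0.035,0]
    - [-0.035,0.035,0]
    - [-0.03,0.03,0]
    - [-0.015,0.015,0]
    - [0,0,0]
  twist: [0,0,0,0,0,0,0,0,0,0,0,0]

```text
time_s: 51.0
tool_pos: [266.0, 450.5, 190.1]
ee_rot: [[-0.998, 0.068, -0.002], [0.068, 0.998, -0.002], [0.002, -0.002, -1.0]]
contact_force: [-0.4, 0.7, -0.4]
gripper_width: 92.8
grip_force: 0.0
```

```bash
python3 - <<'E'
from h import *
s=snap('side','s5');d=snap('top','t5')
d0=load('top0')
A=cv2.resize(d0['image'][165:255,190:310,::-1],(400,300),interpolation=2);B=cv2.resize(d['image'][165:255,190:310,::-1],(400,300),interpolation=2)
C=cv2.resize(s['image'][:,:,::-1],(400,300))
D=cv2.resize(d['image'][:,:,::-1],(400,300))
cv2.imwrite('pics/c5.png',np.vstack([np.hstack([A,B]),np.hstack([C,D])]))
for f in(d0,d):
    hsv=cv2.cvtColor(f['image'],cv2.COLOR_RGB2HSV); m=((hsv[...,1]<70)&(hsv[...,2]>100)).astype('uint8')
    n,l,st,c=cv2.connectedComponentsWithStats(m)
    print([(st[i,4],c[i].round(1).tolist()) for i in range(1,n) if st[i,4]>60 and 205<c[i][0]<300 and 175<c[i][1]<240])
st=ctrl.read_state();print(st['tool_pos'],st['time_s'])
E
```

```text
[(np.int32(425), [224.0, 191.7]), (np.int32(390), [250.4, 195.4]), (np.int32(445), [276.8, 195.5]), (np.int32(285), [248.2, 221.0]), (np.int32(122), [214.6, 221.3])]
[(np.int32(427), [224.0, 191.7]), (np.int32(446), [277.8, 195.4]), (np.int32(278), [247.5, 220.9]), (np.int32(122), [214.6, 221.3])]
[267.92618104 449.6653669  190.54433726] 51.1
```

View pics/c5.png

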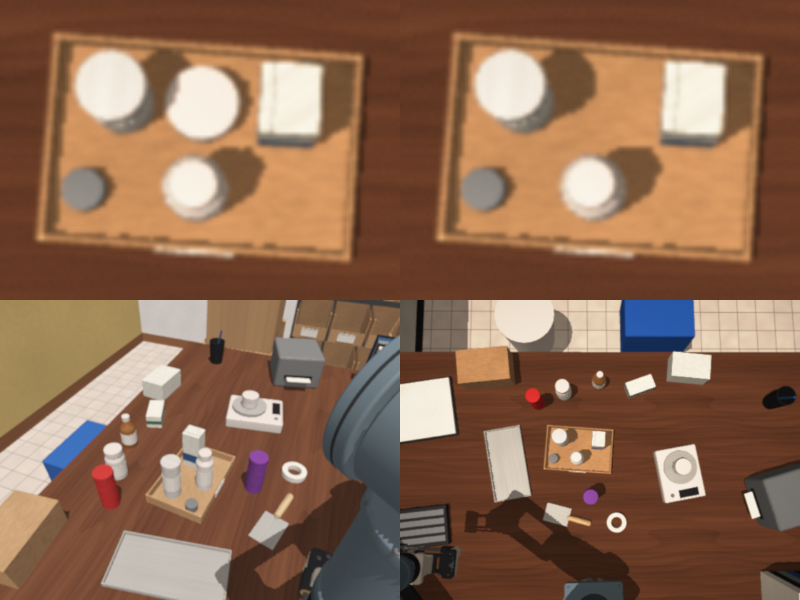

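The before and after crops match to within 1 px, about 2.5 mm. The tin, carton and bottle stand back in their places, the pot has not moved, the jar is on the pan and the arm is clear, so I hand the job in.

```bash
python3 -c "
from cell import ctrl
print(ctrl.sign_off())"
```

```text
the job is handed in; nothing more can be done
None
```

The job is handed in at about 51 s: in the final pictures the jar stands on the pan about 2 mm off centre, the bottle, carton and tin are back within about 2.5 mm of their starting places, and the pot has not moved; no verdict was returned.

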